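Fit the flower top onto the revolving toy stand

TASK

Put the flower-shaped wooden top onto the revolving display stand: set it over the centre spigot, turn it until all four studs come up through its four holes, and leave it lying fully home, flat on the hub. Do it gently, do not force it down on the studs, and leave the toys on the counter where they are.

Things in the scene. Friction and masses are not known exactly. Their poses are not given: they have to be found in the camera images.
- handle (a point): Middle of the handle of the flower-shaped top: a wooden bridge across the top's middle. Its bar is 80 mm long (along x), 22 mm wide (along y), 18 mm high; 30 mm of free height under it between two 12 mm posts that stand 34 mm either side of the middle. Grip the bar from above across its width. This point lies 47 mm above the top's underside; z is up.
- hub_face (a point): Middle of the hub's flat top face, where the top must lie; 35 mm above the counter. Four studs, 10 mm thick with ends bevelled 1 mm, rise 10.5 mm from the face, evenly spaced on a circle of 52 mm radius. The hub's turn is NOT reported (the axes given here say nothing of it); studs are seen from above. Home, the handle's middle is 47 mm above this point; resting on the stud ends, 57.5 mm.
- platter: The loose flower-shaped plywood top, about 250 g, lying flat on the counter: an 8 mm thick disc with eight petals, 190 mm across, with a 15.5 mm hole in the middle and four 12.5 mm holes on a circle of 52 mm radius, at 45, 135, 225 and 315 degrees from the handle bar's x axis (the pattern repeats every quarter turn). Origin: middle of the underside; axes as the handle's.
- stand: The revolving stand, fixed to the counter: round grey foot of 160 mm diameter, origin in the middle of its underside; on it a level steel hub of 144 mm diameter. The hub's bearing is stiff: it stays put unless turned with more than about 1 N m. Top and stand must never be pressed together with more than 45 N.
- elephant_mid (a point): Bystander: wooden toy elephant, 115 mm long, 75 mm high; its middle, 40 mm up. Leave alone.
- stacker_mid (a point): Bystander: wooden ring-stacking toy, 64 mm diameter, 66 mm high; its middle, 30 mm up. Leave alone.
- truck_mid (a point): Bystander: wooden toy truck, 95 mm long, 57 mm high; its middle, 25 mm up. Leave alone.
- spigot_tip (a point): Tip of the hub's centre spigot, 35 mm above the hub face: an upright 14 mm pin, tapering over its last 7 mm to 5 mm. It goes through the middle hole of the top and centres it, before the studs are met. Turned on the stud ends to within a degree or so of the studs, the top sinks by its own weight.
Mind the look-alikes: they are no part of the job. There is more than one size of the stand; the job needs the middle-sized.

How it is judged:
By the outcome, as a careful person would: the job done as asked, in the order asked, and still so for the second after the job is handed in, with the robot touching nothing.
It also fails if it takes over 72 s, if anything falls off the work surface, if the arm or the gripper's body presses on something with over 40 N, if the wrist force passes 120 N, or if a joint passes its speed limit or range.

ROBOT

A 6-joint arm with a two-finger parallel gripper is mounted at the origin on the work surface. World frame = base frame: x ahead of the robot, y to its left, z up, the work surface at z = 0. Lengths are in m, angles in rad, forces in N, time in s.
With the tool pointing down it reaches from about 0.35 to 0.775 m from the base axis. Payload 7.3 kg.
Tool frame: the origin (TCP) lies on the centre line of the jaws, within the pads' length; the fingertips stand 11 mm ahead of it and the grasp point (between the pads) lies 8 mm behind it; z points along the fingers, y is the direction in which the jaws open and shut (so a half turn about z gives the same grasp; the last joint's range is limited). The gripper opens to 92 mm and grips with 3 to 60 N. Pads are 19 mm wide; open, the fingers measure 130 mm over their backs; the gripper's body (75 mm by 190 mm) begins 47 mm behind the grasp point.
Start: joints at [0.969, 0.342, 1.524, -0, 1.275, -0.146], TCP at [0.231, 0.471, 0.203] pointing down, gripper open.
Joint ranges: [-2.53, 2.53], [-0.77, 2.02], [0.04, 2.7], [-1, 4.14], [0.28, 2.66], [-3.11, 3.11]. Speed limits (rad/s): [2.57, 2.57, 3.14, 3.14, 3.14, 3.14].

INTERFACE

Orientations are given as [roll, pitch, yaw] about the fixed x, y, z axes, in that order (R = Rz(yaw) Ry(pitch) Rx(roll)).
In Python, from cell import robot gives the robot as it stands.
- The arm moves only by the tool jog_arm, never from a script. Its argument "deltas" is one flat list of numbers, 6 for each row, row after row: the shift along the world's x, y, z in units of 0.1 m (1.0 is 0.1 m), then the turn, a rotation vector about the world's x, y, z in units of 90 degrees (1.0 is 90 degrees). A call has 1 to 5 rows; each row is the pose to reach, as a shift and turn from the pose commanded when the call began; what a row does not reach only later rows make up. A row lasts 1/12 s, in which the tool goes at most 41.7 mm and 7.16 degrees, less where a joint would pass 70% of its speed; a pose out of reach is approached as far as the arm can. A call with a number of a shift or a turn outside -1 to 1 is refused whole. A call with a gripper value outside its range is refused whole. "claw" is the opening, from 0 (shut) to 1 (fully open), set as the call begins (left out, the last holds). The fingers move at their own pace and stop on an object; "newtons" is the grip in N (left out, the last holds). Time passes only in rows, so rows that repeat a pose let the fingers close. It gives the time, the measured TCP pose, the force and the opening at its end, in the units of the state.
- robot.observe(): the state, without advancing time (a new reading comes with each control period).
- robot.read_camera(name): name is "scene" or "top"; returns the picture (400x640x3 uint8, red, green, blue); there is no depth.
- robot.camera_params(name): a dict with "fx", "fy", "cx", "cy" (pixels), "R" (3x3) and "t" (3): a world point X has camera coordinates R X + t. Camera axes: x right, y down, z forward; pixel columns grow to the right and rows downward; lengths in m; the calibration is good to about 2 mm. A picture is of the moment at which its call begins. camera_params takes no time and is no camera call.
- robot.hand_in(): hands the job in, once; it reports no verdict.
The state is a dict: "time": time; "qpos": joint angles; "qvel": joint speeds; "joint_efforts": joint torques, N m; "tool_pos": TCP position; "tool_rot": TCP orientation; "contact_force": force on the tool from outside, world axes, zero at the start; "torque": the same for the moment, N m; "opening": finger opening in m.
Only numpy, scipy, OpenCV 4.12 (cv2) and the standard library are available. Lean on these libraries where they do the work, as an engineer would, in place of code of your own. Each camera call takes 0.05 s, during which the arm holds its last target. There are 200 camera calls.

## Working session

There is one attempt and no reset: what is moved stays moved. The work goes in short steps, Python scripts to look and compute and a tool call to move; the robot and the scene stay as the last step left them, time stands still between calls to the robot, and variables do not carry over. Pictures are saved under pics/ and viewed, about 8 in all and at most 12, crops included, and the job is handed in when it is done.

Besides the shell and the picture viewer there is one more tool, called as name(argument=value, ...), one argument or row to a line, values as JSON. jog_arm: Moves the arm, as the interface text tells. Its arguments: {"type":"object","properties":{"deltas":{"type":"array","items":{"type":"number"}},"claw":{"type":"number"},"newtons":{"type":"number"}},"required":["deltas"]}

```bash
mkdir -p pics
python3 - <<'E'
from cell import robot
import cv2
for n in ("scene","top"):
    im=robot.read_camera(n); cv2.imwrite(f"pics/{n}0.png",im[:,:,::-1])
    p=robot.camera_params(n); print(n,p)
s=robot.observe(); print(s)
E
```

```text
scene {'fx': 390.24377146076023, 'fy': 390.24377146076023, 'cx': 321.3551436446293, 'cy': 194.42950592010132, 'R': array([[ 0.41034368,  0.91183456,  0.01325926],
       [ 0.64861199, -0.28160604, -0.70710715],
       [-0.64103085,  0.29875707, -0.70698208]]), 't': array([-0.32176329, -0.26953697,  1.30364404])}
top {'fx': 432.5175744160036, 'fy': 432.5175744160036, 'cx': 315.4533526224967, 'cy': 191.26593350735772, 'R': array([[ 0.01263597, -0.99989873,  0.00654692],
       [-0.99836065, -0.01298153, -0.0557449 ],
       [ 0.05582425, -0.00583179, -0.99842358]]), 't': array([0.09936164, 0.53226125, 1.10333943])}
{'time': 0.1, 'qpos': array([ 9.68998662e-01,  3.42663159e-01,  1.52489304e+00, -1.87106234e-06,
        1.27542034e+00, -1.45991428e-01]), 'qvel': array([ 0.00050663, -0.00079676, -0.00207092,  0.00088966, -0.00162783,
       -0.00075982]), 'joint_efforts': array([ 8.67357157e-04, -4.32004523e+01, -2.44694531e+01,  7.18300324e-02,
        5.26364765e-02, -1.55299637e-05]), 'tool_pos': array([0.23085201, 0.47108859, 0.20271917]), 'tool_rot': array([-3.14022323e+00, -1.99548505e-04,  2.68578683e+00]), 'contact_force': array([-0.68292716,  0.01097776, -0.97134054]), 'torque': array([0.0236458 , 0.00268107, 0.0001582 ]), 'opening': 0.09146611215909858}
```

View pics/top0.png

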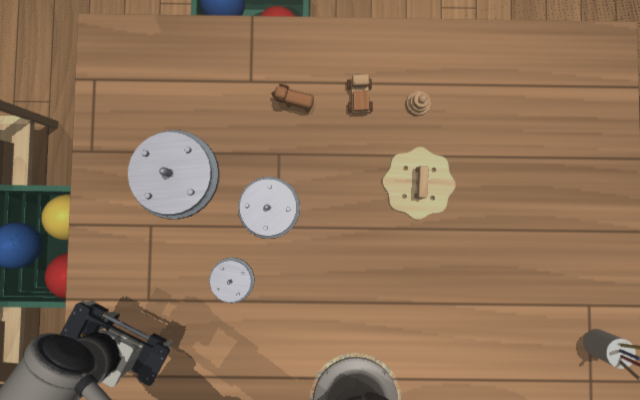

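View pics/scene0.png

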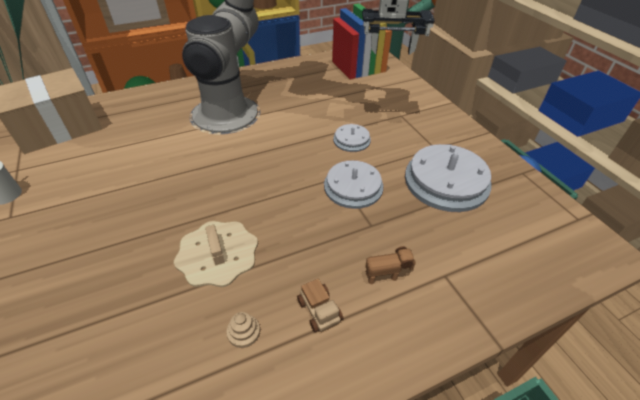

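The top view shows the platter at about (420,183). The middle stand is at (268,208), with the larger stand at (172,173) and the smaller at (232,281). The toys are in the row near y≈95.

```bash
cat > h.py <<'E'
from cell import robot
import cv2, numpy as np
def ray(n,uv,z):
    p=robot.camera_params(n); R,t=np.array(p["R"]),np.array(p["t"])
    d=R.T@np.array([(uv[0]-p["cx"])/p["fx"],(uv[1]-p["cy"])/p["fy"],1]); c=-R.T@t
    return c+d*(z-c[2])/d[2]
def pix(n,X):
    p=robot.camera_params(n); c=np.array(p["R"])@X+p["t"]
    return c[:2]/c[2]*[p["fx"],p["fy"]]+[p["cx"],p["cy"]]
def crop(im,x,y,w,h,k,name):
    cv2.imwrite(f"pics/{name}.png",cv2.resize(im[y:y+h,x:x+w,::-1],None,fx=k,fy=k,interpolation=cv2.INTER_CUBIC))
E
python3 - <<'E'
from h import *
im=cv2.imread("pics/top0.png")[:,:,::-1]
a=cv2.resize(im[170:246,230:306],None,fx=5,fy=5,interpolation=cv2.INTER_CUBIC)
b=cv2.resize(im[145:221,382:458],None,fx=5,fy=5,interpolation=cv2.INTER_CUBIC)
cv2.imwrite("pics/ab.png",np.hstack([a,b])[:,:,::-1])
hsv=cv2.cvtColor(np.ascontiguousarray(im),cv2.COLOR_RGB2HSV)
print(hsv[165,420],hsv[183,421],hsv[150,395],hsv[195,268],hsv[240,268],im[168,405])
E
```

```text
[ 25  64 182] [ 15  95 191] [ 14 108 151] [120   6 202] [ 14 108 160] [130 102  76]
```

View pics/ab.png

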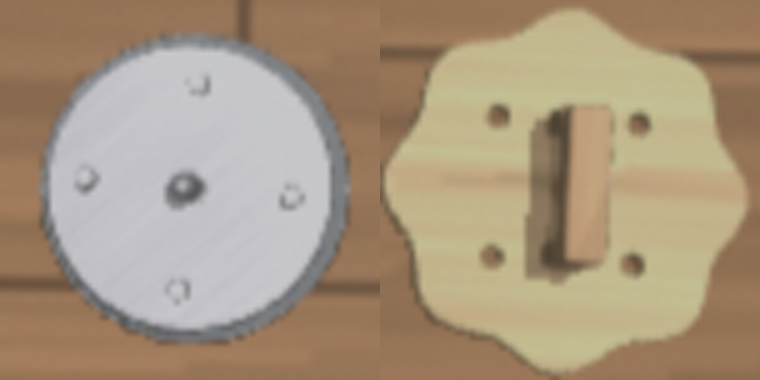

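Left crop: studs at about (200,84), (292,197), (178,290) and (87,179), spigot tip near (187,184). Right crop: holes at about (118,115), (259,124), (252,265) and (111,256) from its left edge, with the bar upright in the image.

Run:
```python
from h import *
im=cv2.imread("pics/top0.png"); hsv=cv2.cvtColor(im,cv2.COLOR_BGR2HSV)
def big(m,x,y,w):
    z=np.zeros_like(m); z[y:y+w,x:x+w]=m[y:y+w,x:x+w]
    cs,_=cv2.findContours(z,cv2.RETR_EXTERNAL,cv2.CHAIN_APPROX_NONE); return max(cs,key=cv2.contourArea)
hub=big(cv2.inRange(hsv,(0,0,185),(180,25,255)),230,170,76)
P=np.array([ray("top",p[0],.035)[:2] for p in hub],np.float32)
e=cv2.fitEllipse(P); print("hub",e)
pl=big(cv2.inRange(hsv,(18,30,120),(35,120,255)),375,140,90)
P=np.array([ray("top",p[0],.008)[:2] for p in pl],np.float32)
print("platter",cv2.minEnclosingCircle(P))
off=lambda l,o,z:np.array([ray("top",(np.array(p)+.5)/5-.5+o,z)[:2] for p in l])
st=off([(200,84),(292,197),(178,290),(87,179)],(230,170),.0455)
ho=off([(118,115),(259,124),(252,265),(111,256)],(382,145),.008)
for nme,q in(("studs",st),("holes",ho)):
    c=q.mean(0); d=q-c; a=np.degrees(np.arctan2(d[:,1],d[:,0]))
    print(nme,c,np.linalg.norm(d,axis=1),a%90)
bar=off([(190,107),(230,107),(226,262),(187,262)],(382,145),.056); print("bar",bar.mean(0),np.linalg.norm(bar[1]-bar[2]),np.degrees(np.arctan2(*(bar[0]+bar[1]-bar[2]-bar[3])[::-1])))
print("spigot tip",off([(187,184)],(230,170),.07))
```

```text
hub ((0.48888614773750305, 0.22693361341953278), (0.13732320070266724, 0.13908053934574127), 171.05775451660156)
platter ((0.5576258301734924, -0.1622154712677002), 0.09556092321872711)
studs [0.48798032 0.22612937] [0.0521647  0.05170836 0.05155249 0.05140985] [85.14874476 85.37344979 84.81021376 86.0580933 ]
holes [ 0.55749411 -0.16243188] [0.05223065 0.05220712 0.05214016 0.05210645] [42.10874977 42.11454724 41.99802764 42.21417218]
bar [ 0.55660972 -0.16228838] 0.07765483990216165 -1.364684383271915
spigot tip [[0.48917323 0.22470982]]
```

Platter is at about (0.557,-0.162) with the bar at -2.9°. Hub is at about (0.4885,0.2265) with studs at 85.3° mod 90. So I'll grip at yaw 177.1° and turn -46.8° to place. Moving above the handle now.

jog_arm(
  deltas=[0.117,-0.226,0,0,0,0.03,0.233,-0.452,0,0,0,0.06,0.35,-0.678,0,0,0,0.09,0.466,-0.904,0,0,0,0.129],
  claw=1,
)

```text
time: 0.43
tool_pos: [0.2777, 0.3799, 0.2029]
tool_rot: [-3.141, -0.0, 2.891]
contact_force: [0.6, 1.3, -0.1]
opening: 0.092
```

jog_arm(
  deltas=[0.117,-0.226,0,0,0,0.03,0.233,-0.452,0,0,0,0.06,0.35,-0.678,0,0,0,0.09,0.466,-0.904,0,0,0,0.129],
)

```text
time: 0.77
tool_pos: [0.3245, 0.2894, 0.2031]
tool_rot: [-3.141, -0.0, 3.094]
contact_force: [0.8, -0.4, 0.2]
opening: 0.0918
```

jog_arm(
  deltas=[0.117,-0.226,0,0,0,0,0.233,-0.452,0,0,0,0,0.35,-0.678,0,0,0,0,0.466,-0.904,0,0,0,0],
)

```text
time: 1.1
tool_pos: [0.371, 0.199, 0.2031]
tool_rot: [-3.142, -0.0, 3.091]
contact_force: [0.2, 0.3, 0.2]
opening: 0.0919
```

jog_arm(
  deltas=[0.117,-0.226,0,0,0,0,0.233,-0.452,0,0,0,0,0.35,-0.678,0,0,0,0,0.466,-0.904,0,0,0,0],
)

```text
time: 1.43
tool_pos: [0.4177, 0.1086, 0.2031]
tool_rot: [3.142, -0.001, 3.091]
contact_force: [1.1, -0.1, 0.1]
opening: 0.092
```

jog_arm(
  deltas=[0.117,-0.226,0,0,0,0,0.233,-0.452,0,0,0,0,0.35,-0.678,0,0,0,0,0.466,-0.904,0,0,0,0],
)

```text
time: 1.77
tool_pos: [0.4642, 0.0182, 0.203]
tool_rot: [3.141, -0.001, 3.091]
contact_force: [1.4, 0.0, 0.1]
opening: 0.0915
```

jog_arm(
  deltas=[0.117,-0.226,0,0,0,0,0.233,-0.452,0,0,0,0,0.35,-0.678,0,0,0,0,0.466,-0.904,0,0,0,0],
)

```text
time: 2.1
tool_pos: [0.5109, -0.0721, 0.203]
tool_rot: [3.141, -0.001, 3.091]
contact_force: [0.4, 0.3, -0.2]
opening: 0.0917
```

jog_arm(
  deltas=[0.117,-0.226,0,0,0,0,0.233,-0.452,0,0,0,0,0.35,-0.678,0,0,0,0,0.466,-0.904,0,0,0,0,0.466,-0.904,0,0,0,0],
)

```text
time: 2.52
tool_pos: [0.5584, -0.1652, 0.2023]
tool_rot: [-3.14, 0.0, 3.088]
contact_force: [-1.1, -0.0, -0.7]
opening: 0.0918
```

jog_arm(
  deltas=[0,0,-0.25,0,0,0,0,0,-0.5,0,0,0,0,0,-0.75,0,0,0,0,0,-0.9,0,0,0,0,0,-0.9,0,0,0],
)

```text
time: 2.93
tool_pos: [0.5546, -0.1598, 0.1094]
tool_rot: [3.139, -0.007, 3.091]
contact_force: [0.3, 0.1, -0.3]
opening: 0.0919
```

Run:
```python
from h import *
im=robot.read_camera("scene"); crop(im,140,150,180,150,4,"s1")
s=robot.observe(); print(s["tool_pos"],s["tool_rot"],s["contact_force"])
```

```text
[ 0.55589405 -0.16039783  0.11168349] [ 3.13977724 -0.00417205  3.09123226] [-0.12292909  0.75718674 -0.72025566]
```

View pics/s1.png

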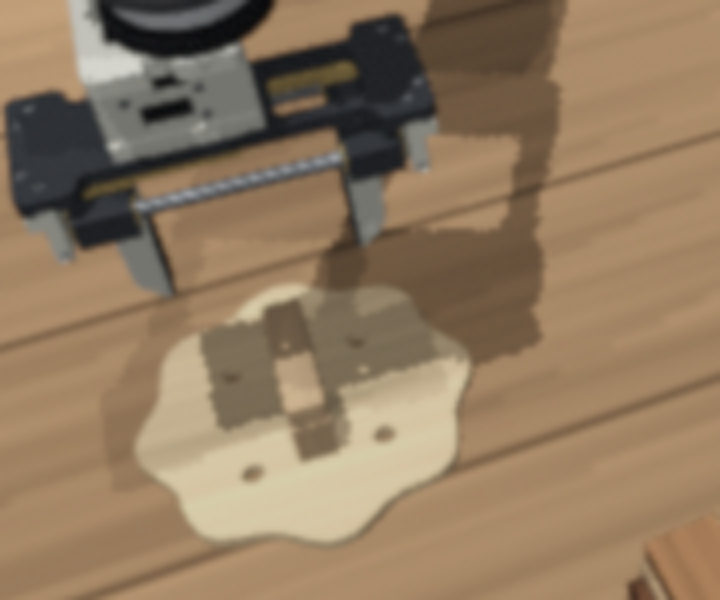

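The crop shows the open fingers straddling the bar, which is at about (298,370), with nothing in the way. Lowering and gripping.

jog_arm(
  deltas=[0,0,-0.2,0,0,0,0,0,-0.4,0,0,0,0,0,-0.6,0,0,0,0,0,-0.74,0,0,0,0,0,-0.74,0,0,0],
)

```text
time: 3.4
tool_pos: [0.5562, -0.1607, 0.038]
tool_rot: [3.14, -0.003, 3.091]
contact_force: [-0.3, 0.2, -0.4]
opening: 0.0916
```

jog_arm(
  deltas=[0,0,0,0,0,0,0,0,0,0,0,0,0,0,0,0,0,0,0,0,0,0,0,0,0,0,0,0,0,0],
)

```text
time: 3.82
tool_pos: [0.5578, -0.1616, 0.0403]
tool_rot: [-3.141, 0.002, 3.091]
contact_force: [0.2, -0.2, 0.4]
opening: 0.0916
```

jog_arm(
  deltas=[0,0,0,0,0,0,0,0,0,0,0,0,0,0,0,0,0,0,0,0,0,0,0,0,0,0,0,0,0,0],
  claw=0,
  newtons=25,
)

```text
time: 4.23
tool_pos: [0.5572, -0.1614, 0.0393]
tool_rot: [3.141, -0.0, 3.091]
contact_force: [-0.3, -0.7, 0.1]
opening: 0.0629
```

jog_arm(
  deltas=[0,0,0,0,0,0,0,0,0,0,0,0,0,0,0,0,0,0,0,0,0,0,0,0,0,0,0,0,0,0],
)

```text
time: 4.65
tool_pos: [0.5573, -0.1614, 0.0393]
tool_rot: [3.142, 0.0, 3.091]
contact_force: [0.4, -0.1, -0.4]
opening: 0.0298
```

jog_arm(
  deltas=[0,0,0,0,0,0,0,0,0,0,0,0,0,0,0,0,0,0,0,0,0,0,0,0,0,0,0,0,0,0],
)

```text
time: 5.07
tool_pos: [0.5573, -0.1614, 0.0393]
tool_rot: [3.141, 0.0, 3.091]
contact_force: [-0.5, -1.0, 0.6]
opening: 0.001
```

```bash
python3 - <<'E'
from h import *
im=robot.read_camera("scene"); crop(im,140,150,180,150,4,"s2")
im=robot.read_camera("top"); crop(im,360,120,130,110,5,"t2")
s=robot.observe(); print(s)
E
python3 -c "
import cv2,numpy as np
a=cv2.imread('pics/s2.png');b=cv2.imread('pics/t2.png')
a=cv2.resize(a,(396,330));b=cv2.resize(b,(390,330));cv2.imwrite('pics/st2.png',np.hstack([a,b]))"
```

```text
{'time': 5.1667, 'qpos': array([-4.13966477e-01,  6.12837473e-01,  1.57003568e+00,  1.27770749e-04,
        9.58735717e-01, -1.93431024e+00]), 'qvel': array([ 0.00157515,  0.00015322,  0.00155726,  0.000838  , -0.00168135,
        0.00098138]), 'joint_efforts': array([-3.05852891e-04, -5.18371010e+01, -1.98309696e+01, -5.15877258e-02,
        6.35611592e-02,  3.45680451e-05]), 'tool_pos': array([ 0.55729121, -0.16136105,  0.03933591]), 'tool_rot': array([3.14148914e+00, 2.20180657e-05, 3.09106668e+00]), 'contact_force': array([-0.77442309,  0.01650689, -0.31541466]), 'torque': array([ 0.07855299,  0.02717634, -0.01425896]), 'opening': 0.00048570148759390764}
```

View pics/st2.png

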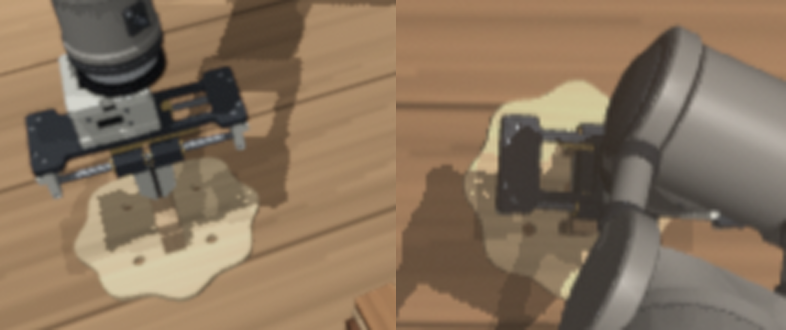

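Run:
```python
from h import *
T=robot.observe()["tool_pos"]
print("tcp in scene",pix("scene",T),"tip",pix("scene",T-[0,0,.011]),"in top",pix("top",T))
for X in ([.557,-.1623,.056],[.518,-.160,.056],[.596,-.164,.056],[.557,-.1623,.008]): print(pix("scene",np.array(X)),(pix("scene",np.array(X))-[140,150])*4)
print("finger tip seen ->",ray("scene",(140+157*.4545,150+195*.4545),.028))
im=cv2.imread("pics/scene0.png"); d=cv2.imread("pics/s2.png")
a=cv2.resize(im[150:300,140:320],(396,330)); b=cv2.resize(d[150:550,100:500],(400,400))
cv2.imwrite("pics/c3.png",np.hstack([cv2.resize(a,(396,400)),b]))
```

```text
tcp in scene [213.88596816 243.5489955 ] tip [214.77287562 246.57052437] in top [421.2059553 181.7111449]
[212.05637672 238.90655137] [288.22550688 355.62620548]
[209.09413654 226.16414378] [276.37654616 304.6565751 ]
[215.48049798 252.34336672] [301.92199191 409.37346688]
[215.93414808 252.05691407] [303.73659234 408.22765629]
finger tip seen -> [ 0.53142133 -0.16317741  0.028     ]
```

View pics/c3.png

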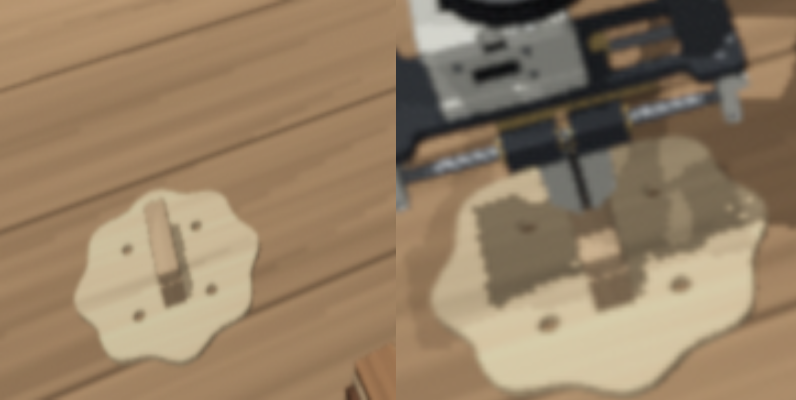

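Run:
```python
from h import *
from scipy.optimize import least_squares
T=np.array([.5559,-.1604,.1117]); a=np.radians(87.1); j=.046*np.array([np.cos(a),np.sin(a),0])
print("expected tips",pix("scene",T-[0,0,.011]-j),pix("scene",T-[0,0,.011]+j))
m=np.array([[183,223.75],[232.5,211.2]])
f=lambda X:np.r_[pix("scene",X-j)-m[0],pix("scene",X+j)-m[1]]
r=least_squares(f,T); print("tip from image",r.x,r.fun)
T0=np.array([.231,.471,.203]); print("start expected tip",pix("scene",T0-[0,0,.011]),pix("top",T0))
im=cv2.imread("pics/scene0.png"); tp=cv2.imread("pics/top0.png")
cv2.imwrite("pics/c4.png",np.hstack([cv2.resize(im[0:80,340:460],(480,320)),cv2.resize(tp[290:390,50:180],(320,246)).copy() if 0 else cv2.resize(tp[290:390,60:160],(320,320))]))
```

```text
expected tips [186.75934042 230.97804722] [230.46826724 219.30110725]
tip from image [ 0.6132062  -0.15898802  0.18367487] [ 0.04938214  0.1886134  -0.05105796 -0.19501414]
start expected tip [390.30400526  63.92389802] [141.01244679 326.22913402]
```

View pics/c4.png

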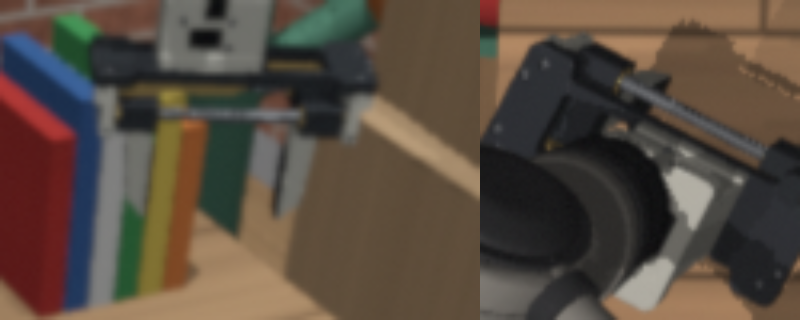

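The fingers shut on nothing. In the views taken so far the tips appear about 8 to 10 px above where the reported pose puts them, so they sit about 28 mm higher than reported, just over the bar. I'll reopen, lower in steps while watching the force, and check by eye.

jog_arm(
  deltas=[0,0,0,0,0,0,0,0,0,0,0,0,0,0,0,0,0,0,0,0,0,0,0,0,0,0,0,0,0,0],
  claw=1,
)

```text
time: 5.58
tool_pos: [0.5573, -0.1614, 0.0393]
tool_rot: [3.141, -0.0, 3.091]
contact_force: [-0.3, 0.2, -0.0]
opening: 0.029
```

jog_arm(
  deltas=[0,0,0,0,0,0,0,0,0,0,0,0,0,0,0,0,0,0,0,0,0,0,0,0,0,0,0,0,0,0],
)

```text
time: 6.0
tool_pos: [0.5573, -0.1614, 0.0393]
tool_rot: [3.142, -0.0, 3.091]
contact_force: [-0.0, -0.0, 0.4]
opening: 0.0626
```

jog_arm(
  deltas=[0,0,0,0,0,0,0,0,0,0,0,0,0,0,0,0,0,0,0,0,0,0,0,0,0,0,0,0,0,0],
)

```text
time: 6.42
tool_pos: [0.5573, -0.1614, 0.0394]
tool_rot: [3.142, -0.0, 3.091]
contact_force: [0.2, 0.9, -0.0]
opening: 0.0908
```

jog_arm(
  deltas=[0,0,-0.05,0,0,0,0,0,-0.1,0,0,0,0,0,-0.15,0,0,0,0,0,-0.2,0,0,0,0,0,-0.2,0,0,0],
)

```text
time: 6.83
tool_pos: [0.5564, -0.161, 0.0178]
tool_rot: [3.141, -0.002, 3.091]
contact_force: [-0.1, 0.3, -0.3]
opening: 0.0917
```

Run:
```python
from h import *
im=robot.read_camera("scene"); crop(im,160,180,110,90,7,"s5")
s=robot.observe(); print(s["tool_pos"],s["contact_force"],s["opening"])
```

```text
[ 0.55671648 -0.16115885  0.01840372] [0.18487246 0.10822882 0.58341346] 0.09176341777394086
```

View pics/s5.png

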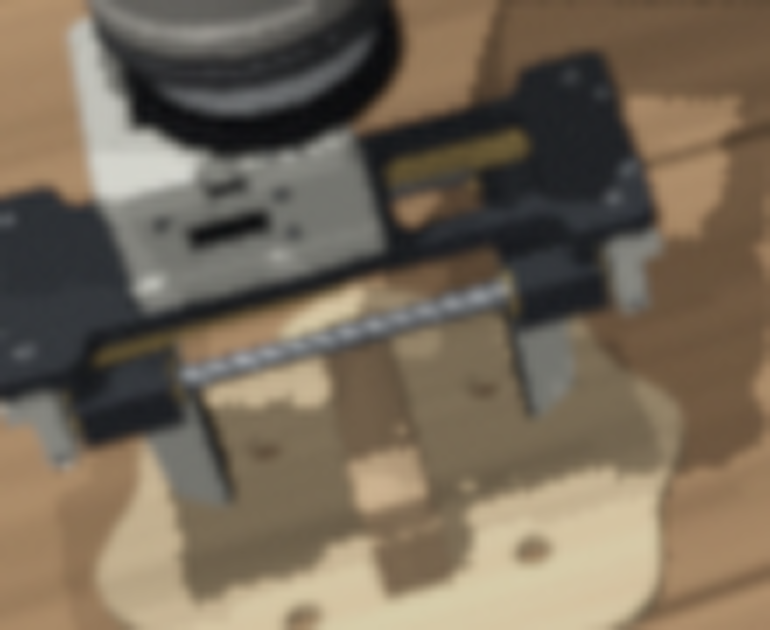

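The tips are at about (192,252) and (237,239) in the full frame, straddling the bar with the ends still about 20 mm above the disc. I'll go 6 mm lower, then grip.

jog_arm(
  deltas=[0,0,-0.03,0,0,0,0,0,-0.06,0,0,0,0,0,-0.06,0,0,0,0,0,-0.06,0,0,0],
)

```text
time: 7.22
tool_pos: [0.5572, -0.1614, 0.0132]
tool_rot: [3.141, -0.0, 3.091]
contact_force: [0.1, 0.1, -0.9]
opening: 0.0914
```

jog_arm(
  deltas=[0,0,0,0,0,0,0,0,0,0,0,0,0,0,0,0,0,0,0,0,0,0,0,0,0,0,0,0,0,0],
  claw=0,
  newtons=25,
)

```text
time: 7.63
tool_pos: [0.5573, -0.1614, 0.0134]
tool_rot: [3.142, 0.0, 3.091]
contact_force: [-0.7, 0.7, 0.1]
opening: 0.0635
```

jog_arm(
  deltas=[0,0,0,0,0,0,0,0,0,0,0,0,0,0,0,0,0,0,0,0,0,0,0,0,0,0,0,0,0,0],
)

```text
time: 8.05
tool_pos: [0.5573, -0.1614, 0.0133]
tool_rot: [3.141, -0.0, 3.091]
contact_force: [-0.6, 0.5, -0.4]
opening: 0.0297
```

jog_arm(
  deltas=[0,0,0,0,0,0,0,0,0,0,0,0,0,0,0,0,0,0,0,0,0,0,0,0,0,0,0,0,0,0],
)

```text
time: 8.47
tool_pos: [0.5573, -0.1613, 0.0133]
tool_rot: [3.141, 0.0, 3.091]
contact_force: [1.0, 0.4, 0.2]
opening: 0.0218
```

Gripped at 21.8 mm. Lifting 120 mm, then carrying over with the turn.

jog_arm(
  deltas=[0,0,0.08,0,0,0,0,0,0.2,0,0,0,0,0,0.34,0,0,0,0,0,0.48,0,0,0,0,0,0.6,0,0,0],
)

```text
time: 8.88
tool_pos: [0.5573, -0.1614, 0.0745]
tool_rot: [-3.142, 0.0, 3.091]
contact_force: [0.7, -0.2, -1.6]
opening: 0.0218
```

jog_arm(
  deltas=[0,0,0.15,0,0,0,0,0,0.3,0,0,0,0,0,0.45,0,0,0,0,0,0.55,0,0,0,0,0,0.6,0,0,0],
)

```text
time: 9.3
tool_pos: [0.5578, -0.1616, 0.1351]
tool_rot: [-3.141, 0.002, 3.091]
contact_force: [0.3, -0.6, -1.7]
opening: 0.0219
```

jog_arm(
  deltas=[-0.02,0.12,0,0,0,-0.02,-0.055,0.31,0,0,0,-0.05,-0.09,0.53,0,0,0,-0.08,-0.13,0.75,0,0,0,-0.11,-0.172,0.971,0,0,0,-0.13],
)

```text
time: 9.72
tool_pos: [0.5394, -0.0633, 0.1328]
tool_rot: [3.141, -0.001, 2.884]
contact_force: [0.7, 1.2, -2.9]
opening: 0.0218
```

jog_arm(
  deltas=[-0.034,0.194,0,0,0,-0.026,-0.069,0.388,0,0,0,-0.052,-0.103,0.583,0,0,0,-0.078,-0.138,0.777,0,0,0,-0.104,-0.172,0.971,0,0,0,-0.13],
)

```text
time: 10.13
tool_pos: [0.5222, 0.0338, 0.1329]
tool_rot: [-3.141, -0.001, 2.681]
contact_force: [0.7, 0.7, -2.8]
opening: 0.0216
```

jog_arm(
  deltas=[-0.034,0.194,0,0,0,-0.026,-0.069,0.388,0,0,0,-0.052,-0.103,0.583,0,0,0,-0.078,-0.138,0.777,0,0,0,-0.104,-0.172,0.971,0,0,0,-0.13],
)

```text
time: 10.55
tool_pos: [0.505, 0.1308, 0.1329]
tool_rot: [-3.141, -0.001, 2.476]
contact_force: [1.1, -0.5, -2.2]
opening: 0.0222
```

jog_arm(
  deltas=[-0.039,0.22,0,0,0,-0.026,-0.08,0.44,0,0,0,-0.052,-0.12,0.66,0,0,0,-0.078,-0.15,0.85,0,0,0,-0.104,-0.172,0.971,0,0,0,-0.13],
)

```text
time: 10.97
tool_pos: [0.4876, 0.2287, 0.1329]
tool_rot: [-3.141, -0.001, 2.273]
contact_force: [0.0, -0.9, -2.0]
opening: 0.0218
```

jog_arm(
  deltas=[0,0,0,0,0,0,0,0,0,0,0,0,0,0,0,0,0,0,0,0,0,0,0,0,0,0,0,0,0,0],
)

```text
time: 11.38
tool_pos: [0.4887, 0.2262, 0.1333]
tool_rot: [-3.141, 0.0, 2.274]
contact_force: [0.4, 0.4, -3.0]
opening: 0.0216
```

Run:
```python
from h import *
im=robot.read_camera("scene"); cv2.imwrite("pics/scene6.png",im[:,:,::-1])
it=robot.read_camera("top"); cv2.imwrite("pics/top6.png",it[:,:,::-1])
a=cv2.resize(im[90:240,270:470],(480,360)); b=cv2.resize(it[150:270,200:300],(300,360))
cv2.imwrite("pics/c6.png",np.hstack([a,b])[:,:,::-1])
s=robot.observe(); print(s["tool_pos"],s["tool_rot"],s["contact_force"],s["opening"])
```

```text
[0.4886718  0.22640735 0.13334905] [3.14156953e+00 4.50184665e-05 2.27345745e+00] [ 0.80878186  0.57838098 -1.75259304] 0.021653677180508805
```

View pics/c6.png

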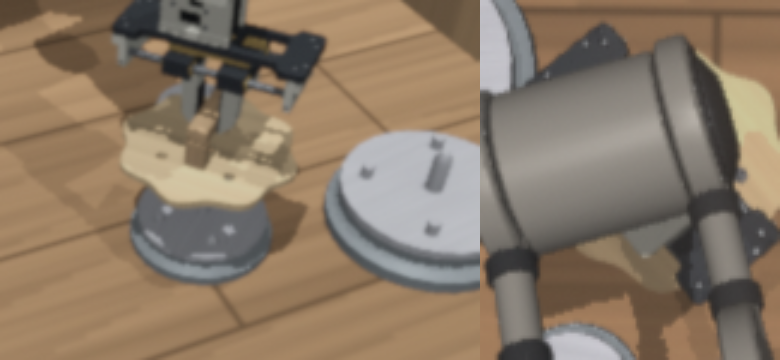

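The platter is held level above the hub. Two of its holes show at crop (162,155) and (228,177), so I'll check its centre and angle from those.

Run:
```python
from h import *
im=cv2.imread("pics/scene6.png"); g=cv2.cvtColor(im,cv2.COLOR_BGR2GRAY)
c=np.array([.4887,.2264])
def ref(p,r=3):  # darkness-weighted centroid
    x,y=np.round(p).astype(int); w=g[y-r:y+r+1,x-r:x+r+1].astype(float); w=np.clip(np.percentile(w,60)-w,0,None)
    Y,X=np.mgrid[y-r:y+r+1,x-r:x+r+1]; return np.array([(w*X).sum(),(w*Y).sum()])/w.sum()
seen=[ref(np.array(p)/2.4+[270,90]) for p in((162,155),(228,177))]
W=[ray("scene",p,.126)[:2] for p in seen]; print(seen,W,np.linalg.norm(W[0]-W[1]))
for a in (-4.7,85.3,175.3,265.3):
    q=c+.052*np.array([np.cos(np.radians(a)),np.sin(np.radians(a))]); print(a,q,pix("scene",np.r_[q,.126]))
d=W[1]-W[0]; print("edge angle-45 mod 90:",(np.degrees(np.arctan2(d[1],d[0]))-45)%90)
m=(W[0]+W[1])/2; n=np.array([d[1],-d[0]])/np.linalg.norm(d); print("centre",m+n*.0368,m-n*.0368)
# stud angle cross-check from scene0
```

```text
[array([336.96226415, 154.31656184]), array([364.9406657 , 162.75253256])] [array([0.47790327, 0.17814524]), array([0.53344546, 0.22614006])] 0.07340598171069
-4.7 [0.54052514 0.2221392 ] [364.89779615 164.94640997]
85.3 [0.4929608  0.27822514] [375.37327352 147.82282436]
175.3 [0.43687486 0.2306608 ] [348.38476897 139.89412571]
265.3 [0.4844392  0.17457486] [336.813951   156.23656757]
edge angle-45 mod 90: 85.83078100910251
centre [0.52973521 0.17429815] [0.48161352 0.22998714]
```

Run:
```python
from h import *
print(pix("top",np.array([.4844,.1746,.128])),pix("top",np.array([.4779,.178,.126])))
im=cv2.imread("pics/top6.png")
cv2.imwrite("pics/c7.png",cv2.resize(im[160:260,230:320],None,fx=6,fy=6,interpolation=cv2.INTER_CUBIC))
hsv=cv2.cvtColor(im,cv2.COLOR_BGR2HSV); m=cv2.inRange(hsv,(18,30,100),(35,140,255)); m[:,:230]=0; m[:,320:]=0; m[:150]=0;m[270:]=0
ys,xs=np.nonzero(m); print(xs.max(), ys[xs==xs.max()], ys.min(), ys.max())
for z in (.126,.135): print(z,pix("top",np.array([.4887,.2264-.095,z])))
```

```text
[285.97503329 208.21721636] [284.5156561  211.01684251]
304 [205 206 207 208 209 210] 167 245
0.126 [304.67331861 206.61552072]
0.135 [304.6015823  206.53606143]
```

View pics/c7.png

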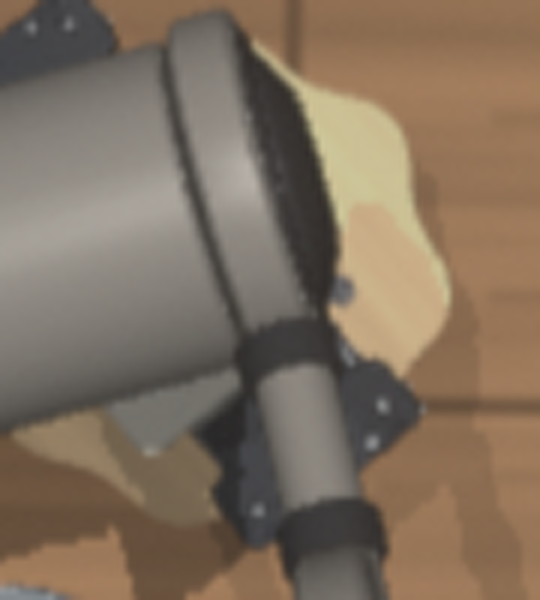

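The hole in the top view is at about (287,208) against a predicted (286,208), so the platter is centred to about 2 mm and the scene-view shift was height. Lowering over the spigot.

jog_arm(
  deltas=[0,0,-0.1,0,0,0,0,0,-0.2,0,0,0,0,0,-0.3,0,0,0,0,0,-0.4,0,0,0,0,0,-0.45,0,0,0],
)

```text
time: 11.9
tool_pos: [0.4874, 0.2266, 0.0861]
tool_rot: [-3.139, -0.001, 2.274]
contact_force: [-0.7, -0.0, -1.9]
opening: 0.022
```

jog_arm(
  deltas=[0,0,-0.02,0,0,0,0,0,-0.04,0,0,0,0,0,-0.06,0,0,0,0,0,-0.08,0,0,0,0,0,-0.1,0,0,0],
)

```text
time: 12.32
tool_pos: [0.4887, 0.2271, 0.0785]
tool_rot: [3.141, 0.0, 2.274]
contact_force: [-0.3, 0.3, -2.3]
opening: 0.0214
```

jog_arm(
  deltas=[0,0,-0.01,0,0,0,0,0,-0.02,0,0,0,0,0,-0.03,0,0,0,0,0,-0.04,0,0,0,0,0,-0.05,0,0,0],
)

```text
time: 12.73
tool_pos: [0.4885, 0.2271, 0.0733]
tool_rot: [3.141, 0.0, 2.274]
contact_force: [0.1, 0.2, -2.0]
opening: 0.0217
```

jog_arm(
  deltas=[0,0,-0.01,0,0,0,0,0,-0.02,0,0,0,0,0,-0.03,0,0,0,0,0,-0.04,0,0,0,0,0,-0.05,0,0,0],
)

```text
time: 13.15
tool_pos: [0.4885, 0.2271, 0.0682]
tool_rot: [3.141, 0.0, 2.274]
contact_force: [0.2, 0.2, -2.1]
opening: 0.0218
```

jog_arm(
  deltas=[0,0,-0.01,0,0,0,0,0,-0.02,0,0,0,0,0,-0.03,0,0,0,0,0,-0.03,0,0,0,0,0,-0.03,0,0,0],
)

```text
time: 13.57
tool_pos: [0.4885, 0.227, 0.0653]
tool_rot: [-3.142, -0.0, 2.274]
contact_force: [0.4, -0.0, -1.8]
opening: 0.022
```

jog_arm(
  deltas=[0,0,-0.01,0,0,0,0,0,-0.02,0,0,0,0,0,-0.03,0,0,0,0,0,-0.04,0,0,0,0,0,-0.04,0,0,0],
)

```text
time: 13.98
tool_pos: [0.4883, 0.227, 0.0611]
tool_rot: [-3.141, -0.0, 2.274]
contact_force: [0.2, -0.1, -2.2]
opening: 0.022
```

jog_arm(
  deltas=[0,0,-0.01,0,0,0,0,0,-0.02,0,0,0,0,0,-0.02,0,0,0,0,0,-0.02,0,0,0,0,0,-0.02,0,0,0],
)

```text
time: 14.4
tool_pos: [0.4885, 0.227, 0.0594]
tool_rot: [3.141, 0.0, 2.274]
contact_force: [0.7, -0.1, -1.7]
opening: 0.0217
```

Run:
```python
from h import *
im=robot.read_camera("scene"); crop(im,290,100,150,115,5,"s8")
s=robot.observe(); print(s["tool_pos"],s["contact_force"],s["torque"])
```

```text
[0.48849232 0.227046   0.05935235] [-0.19490252  0.19423071 -2.21917247] [-0.03284459 -0.00083254  0.02127863]
```

View pics/s8.png

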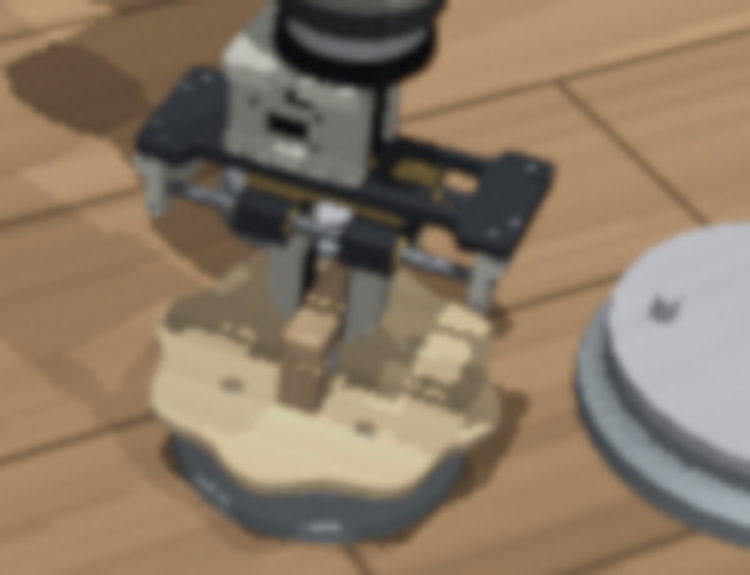

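The platter sits over the hub, with its near holes at crop (232,385) and (365,428) and the spigot glinting under the bar at about (335,350). No contact force yet, so I'll creep down.

jog_arm(
  deltas=[0,0,-0.005,0,0,0,0,0,-0.01,0,0,0,0,0,-0.01,0,0,0],
)

```text
time: 14.7
tool_pos: [0.4884, 0.227, 0.0583]
tool_rot: [-3.142, -0.0, 2.274]
contact_force: [-0.8, 0.7, -2.6]
opening: 0.0215
```

jog_arm(
  deltas=[0,0,-0.005,0,0,0,0,0,-0.01,0,0,0,0,0,-0.01,0,0,0],
)

```text
time: 14.95
tool_pos: [0.4884, 0.227, 0.0572]
tool_rot: [-3.141, -0.0, 2.274]
contact_force: [0.4, 0.1, -2.0]
opening: 0.0217
```

jog_arm(
  deltas=[0,0,-0.005,0,0,0,0,0,-0.01,0,0,0,0,0,-0.01,0,0,0],
)

```text
time: 15.2
tool_pos: [0.4884, 0.227, 0.0562]
tool_rot: [-3.142, -0.0, 2.274]
contact_force: [0.5, 0.5, -2.2]
opening: 0.0222
```

jog_arm(
  deltas=[0,0,-0.005,0,0,0,0,0,-0.01,0,0,0,0,0,-0.01,0,0,0],
)

```text
time: 15.45
tool_pos: [0.4884, 0.227, 0.0552]
tool_rot: [-3.141, -0.0, 2.274]
contact_force: [0.2, -0.2, -0.9]
opening: 0.0216
```

jog_arm(
  deltas=[0,0,-0.005,0,0,0,0,0,-0.005,0,0,0,0,0,-0.005,0,0,0],
)

```text
time: 15.7
tool_pos: [0.4885, 0.227, 0.0548]
tool_rot: [3.142, -0.0, 2.274]
contact_force: [-0.0, 0.0, -2.3]
opening: 0.0215
```

jog_arm(
  deltas=[0,0,-0.005,0,0,0,0,0,-0.005,0,0,0,0,0,-0.005,0,0,0],
)

```text
time: 15.95
tool_pos: [0.4885, 0.227, 0.0543]
tool_rot: [3.142, -0.0, 2.274]
contact_force: [0.0, -0.2, -0.8]
opening: 0.0216
```

jog_arm(
  deltas=[0,0,-0.005,0,0,0,0,0,-0.005,0,0,0,0,0,-0.005,0,0,0],
)

```text
time: 16.2
tool_pos: [0.4885, 0.227, 0.0538]
tool_rot: [3.142, 0.0, 2.274]
contact_force: [-0.3, 0.9, -2.8]
opening: 0.0217
```

jog_arm(
  deltas=[0,0,-0.005,0,0,0,0,0,-0.01,0,0,0,0,0,-0.01,0,0,0],
)

```text
time: 16.45
tool_pos: [0.4884, 0.227, 0.0527]
tool_rot: [-3.142, -0.0, 2.274]
contact_force: [0.0, -0.6, -1.7]
opening: 0.0221
```

jog_arm(
  deltas=[0,0,-0.005,0,0,0,0,0,-0.01,0,0,0,0,0,-0.01,0,0,0],
)

```text
time: 16.7
tool_pos: [0.4884, 0.227, 0.0517]
tool_rot: [-3.142, -0.0, 2.274]
contact_force: [-0.1, -0.2, -2.8]
opening: 0.0223
```

jog_arm(
  deltas=[0,0,-0.005,0,0,0,0,0,-0.01,0,0,0,0,0,-0.01,0,0,0],
)

```text
time: 16.95
tool_pos: [0.4884, 0.227, 0.0507]
tool_rot: [-3.142, -0.0, 2.274]
contact_force: [-0.1, -0.4, -2.6]
opening: 0.0218
```

jog_arm(
  deltas=[0,0,-0.005,0,0,0,0,0,-0.01,0,0,0,0,0,-0.01,0,0,0],
)

```text
time: 17.2
tool_pos: [0.4884, 0.227, 0.0497]
tool_rot: [-3.141, -0.0, 2.274]
contact_force: [0.0, -0.1, -2.3]
opening: 0.0219
```

jog_arm(
  deltas=[0,0,-0.005,0,0,0,0,0,-0.01,0,0,0,0,0,-0.01,0,0,0],
)

```text
time: 17.45
tool_pos: [0.4884, 0.227, 0.0487]
tool_rot: [-3.142, -0.0, 2.274]
contact_force: [0.2, 0.4, -2.4]
opening: 0.0218
```

jog_arm(
  deltas=[0,0,-0.005,0,0,0,0,0,-0.005,0,0,0,0,0,-0.005,0,0,0],
)

```text
time: 17.7
tool_pos: [0.4885, 0.2271, 0.0483]
tool_rot: [3.141, 0.0, 2.274]
contact_force: [0.6, 0.8, -2.0]
opening: 0.0217
```

jog_arm(
  deltas=[0,0,-0.005,0,0,0,0,0,-0.005,0,0,0,0,0,-0.005,0,0,0],
)

```text
time: 17.95
tool_pos: [0.4885, 0.227, 0.0483]
tool_rot: [3.141, 0.0, 2.274]
contact_force: [-1.4, -1.4, 4.0]
opening: 0.0219
```

jog_arm(
  deltas=[0,0,-0.005,0,0,0,0,0,-0.005,0,0,0,0,0,-0.005,0,0,0],
)

```text
time: 18.2
tool_pos: [0.4885, 0.227, 0.0483]
tool_rot: [3.141, 0.0, 2.274]
contact_force: [-4.1, -1.1, 9.1]
opening: 0.0217
```

jog_arm(
  deltas=[0,0,-0.005,0,0,0,0,0,-0.005,0,0,0,0,0,-0.005,0,0,0],
)

```text
time: 18.45
tool_pos: [0.4886, 0.2271, 0.0483]
tool_rot: [3.141, 0.0, 2.274]
contact_force: [-3.9, -2.0, 12.5]
opening: 0.0216
```

Run:
```python
from h import *
im=robot.read_camera("scene"); crop(im,310,135,100,80,8,"s9")
c=np.array([.4887,.2264]); g=cv2.cvtColor(im,cv2.COLOR_RGB2GRAY)
for z in (.043,.0535,.063):
  print(z,[pix("scene",np.r_[c+.052*np.array([np.cos(np.radians(a)),np.sin(np.radians(a))]),z]).round(1) for a in (-4.7,265.3)])
s=robot.observe(); print(s["tool_pos"],s["contact_force"],s["torque"])
```

```text
0.043 [array([361.9, 189.8]), array([335.5, 181. ])]
0.0535 [array([362.3, 186.8]), array([335.7, 178. ])]
0.063 [array([362.6, 184. ]), array([335.8, 175.3])]
[0.48856791 0.22704033 0.04827923] [-4.33981245 -1.73526853 12.52589332] [-0.35167654  0.89144665 -0.0292689 ]
```

View pics/s9.png

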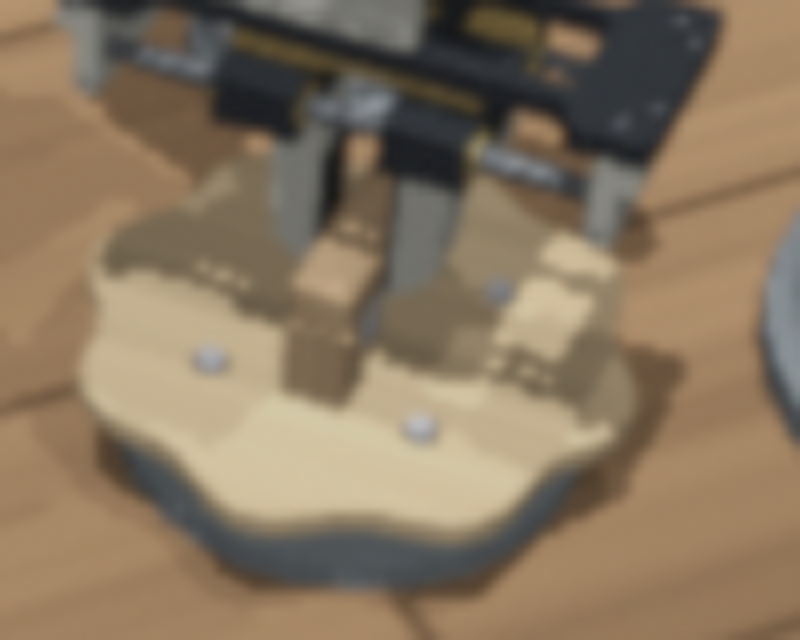

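The studs show bright in the near holes at crop (210,358) and (420,428), with a third at (500,290). The reported height of 0.0483 equals the lift-off height plus the 35 mm hub, so it's home. Next I'll relieve the 12 N press, open and retreat.

jog_arm(
  deltas=[0,0,0.007,0,0,0,0,0,0.013,0,0,0,0,0,0.013,0,0,0],
)

```text
time: 18.75
tool_pos: [0.4885, 0.2271, 0.0483]
tool_rot: [3.141, 0.0, 2.274]
contact_force: [-1.7, -0.9, 3.1]
opening: 0.0223
```

jog_arm(
  deltas=[0,0,0,0,0,0,0,0,0,0,0,0,0,0,0,0,0,0,0,0,0,0,0,0,0,0,0,0,0,0],
  claw=1,
)

```text
time: 19.17
tool_pos: [0.4885, 0.227, 0.048]
tool_rot: [3.142, 0.0, 2.274]
contact_force: [1.3, 0.2, 0.6]
opening: 0.0504
```

jog_arm(
  deltas=[0,0,0,0,0,0,0,0,0,0,0,0,0,0,0,0,0,0,0,0,0,0,0,0,0,0,0,0,0,0],
)

```text
time: 19.58
tool_pos: [0.4885, 0.227, 0.0482]
tool_rot: [3.141, 0.0, 2.274]
contact_force: [0.3, -0.7, 1.0]
opening: 0.0837
```

jog_arm(
  deltas=[0,0,0.05,0,0,0,0,0,0.15,0,0,0,0,0,0.3,0,0,0,0,0,0.5,0,0,0,0,0,0.7,0,0,0],
)

```text
time: 20.0
tool_pos: [0.4884, 0.227, 0.1196]
tool_rot: [3.142, -0.0, 2.274]
contact_force: [0.1, -0.0, -0.4]
opening: 0.0921
```

jog_arm(
  deltas=[0,0,0.2,0,0,0,0,-0.2,0.4,0,0,0,0,-0.4,0.6,0,0,0,0,-0.7,0.8,0,0,0,0,-1,0.8,0,0,0],
)

```text
time: 20.42
tool_pos: [0.4904, 0.1267, 0.2032]
tool_rot: [3.135, 0.005, 2.276]
contact_force: [-0.0, -0.6, -0.8]
opening: 0.0916
```

jog_arm(
  deltas=[0,-0.3,0,0,0,0,0,-0.6,0,0,0,0,0,-0.8,0,0,0,0,0,-1,0,0,0,0,0,-1,0,0,0,0],
)

```text
time: 20.83
tool_pos: [0.4887, 0.024, 0.1992]
tool_rot: [3.141, 0.002, 2.271]
contact_force: [-0.4, 0.8, 0.5]
opening: 0.0918
```

jog_arm(
  deltas=[0,-0.3,0,0,0,0,0,-0.6,0,0,0,0,0,-0.8,0,0,0,0,0,-1,0,0,0,0,0,-1,0,0,0,0],
)

```text
time: 21.25
tool_pos: [0.4888, -0.0753, 0.1989]
tool_rot: [3.141, 0.002, 2.272]
contact_force: [-0.4, -0.2, 0.5]
opening: 0.0917
```

Run:
```python
from h import *
im=robot.read_camera("scene"); it=robot.read_camera("top")
a=cv2.resize(im[130:250,270:430],(480,360),interpolation=cv2.INTER_CUBIC); b=cv2.resize(it[155:255,220:309],(320,360),interpolation=cv2.INTER_CUBIC)
cv2.imwrite("pics/c10.png",np.hstack([a,b])[:,:,::-1]); cv2.imwrite("pics/top10.png",it[:,:,::-1])
t0=cv2.imread("pics/top0.png")[:,:,::-1]; print("toy area diff",np.abs(it[65:125,265:440].astype(int)-t0[65:125,265:440]).mean())
s=robot.observe(); print(s["time"],s["tool_pos"],s["contact_force"])
```

```text
toy area diff 7.120984126984127
21.35 [ 0.48857446 -0.07265507  0.19865135] [-0.3831386  -0.03341771  0.35615601]
```

The viewer's picture limit is reached, so I'll check numerically.

Run:
```python
from h import *
im=cv2.imread("pics/top10.png"); t0=cv2.imread("pics/top0.png"); hsv=cv2.cvtColor(im,cv2.COLOR_BGR2HSV)
m=cv2.inRange(hsv,(18,30,100),(35,140,255)); m[:,:215]=0; m[:,320:]=0; m[:150]=0; m[265:]=0
cs,_=cv2.findContours(m,cv2.RETR_EXTERNAL,cv2.CHAIN_APPROX_NONE); c=max(cs,key=cv2.contourArea)
print(cv2.boundingRect(c))
for z in(.043,.0535): print(z,cv2.minEnclosingCircle(np.array([ray("top",p[0],z)[:2] for p in c],np.float32)))
for a in (85.3,175.3,265.3,355.3):
    p=pix("top",np.r_[np.array([.4885,.2265])+.052*np.array([np.cos(np.radians(a)),np.sin(np.radians(a))]),.0455]); x,y=p.round().astype(int)
    w=hsv[y-2:y+3,x-2:x+3]; print(a,p.round(1),"sat min/max",w[:,:,1].min(),w[:,:,1].max(),"val at min sat",w[:,:,2].flat[w[:,:,1].argmin()])
for n,(x,y,w,h) in dict(elephant=(265,78,55,38),truck=(340,68,38,52),stacker=(400,86,38,36)).items():
    s,_=cv2.phaseCorrelate(t0[y:y+h,x:x+w].mean(2).astype(np.float64),im[y:y+h,x:x+w].mean(2).astype(np.float64)); print(n,np.round(s,2),np.abs(im[y:y+h,x:x+w].astype(int)-t0[y:y+h,x:x+w]).mean())
```

```text
(230, 169, 76, 76)
0.043 ((0.48929741978645325, 0.22691161930561066), 0.09555882215499878)
0.0535 ((0.48909708857536316, 0.22580896317958832), 0.0946372002363205)
85.3 [246.6 204.9] sat min/max 1 67 val at min sat 175
175.3 [265.2 227.6] sat min/max 1 67 val at min sat 198
265.3 [288.  208.8] sat min/max 0 68 val at min sat 193
355.3 [269.4 186.3] sat min/max 1 70 val at min sat 182
elephant [-0.   -0.03] 6.5376395534290275
truck [0.01 0.04] 6.809885290148448
stacker [0.02 0.03] 7.169103313840156
```

```bash
python3 -c "
from cell import robot
print(robot.hand_in())"
```

```text
the job is handed in; nothing more can be done
None
```

The flower top is on the middle-sized stand, home on the hub with all four studs up through its holes. I handed the job in at about 21 s on the robot's clock.

**How it went:**
- **Grip:** The first grip closed on nothing, because the fingertips sat about 25–28 mm higher than the reported pose implied. I reopened, went lower by eye, and gripped the bar at 21.8 mm.
- **Turning:** I turned the top -46.8° in the air while carrying it over, to match the studs I had measured. It therefore dropped straight down over the spigot and studs, with no turning on the stud ends.
- **Force:** The first contact came only at the home height. The highest reading was about 12.5 N downward, which I relieved before letting go.

**Last checks:**
- **Height:** At contact, the reported height was exactly 35 mm above where I had gripped the top on the counter, which is the hub's height. The top's size in the overhead picture (95.6 mm radius) also fits it lying on the hub.
- **Studs:** Bare metal shows at all four expected stud positions.
- **Toys:** The elephant, truck and stacker shifted by less than 0.05 pixel. Overall brightness around them changed slightly, which I did not trace.
- **Arm:** The robot had retreated and was touching nothing.

**Checks that disagreed or were missed:**
- The reported tool height disagreed with the pictures, as above.
- While the top was in the air, the scene camera put it about 7 mm higher than the arm's readings did.
- I had used up the picture limit, so the final check was by numbers only, not by eye.

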